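# Set the scored acrylic sheet over the bench edge for snapping

## Task

The white acrylic sheet has been scored and is to be snapped over the front edge of the bench, the long edge farthest from the robot. Push the sheet flat along the bench with the fingertips until its score line lies right along that edge over its whole length, so that just the strip beyond the line overhangs, then take the hand away and leave it lying there. Do not lift or tip the sheet, and leave the jar, the tape roll, the pliers and the cutter where they are.

Things in the scene. Friction and masses are not known exactly. Their poses are not given: they have to be found in the camera images.
- sheet: Flat rectangle of opaque white acrylic, 120 mm (x) by 180 mm (y), 6 mm thick, 0.12 to 0.2 kg, loose and flat on the dark bench. Origin: centre of its underside, z up. Its +x long edge faces the bench's front edge, up to 23 degrees askew. A thin dark score line runs across its top along y, 40 mm from the +x long edge, 80 mm from the -x one. Friction on the bench 0.5 to 0.7; it stays where left.
- score_left (a point): Left end of the score line on the top of the sheet: 20 mm in +x, 90 mm in +y and 6 mm above the sheet's origin.
- score_right (a point): Right end of the score line on the top of the sheet: 20 mm in +x, 90 mm in -y and 6 mm above the sheet's origin.
- bench_edge (a point): Middle of the straight front edge of the bench, at the height of its top (0), on the outermost line of the edge. x points level outward over the edge, y along the edge, z up. It lies 0.65 to 0.71 m ahead of the robot, beyond the sheet, up to 4 degrees out of square with the robot, and is 1.7 m long; beyond it is only the drop to the floor.
- jar: Small closed pot with a red lid, 70 mm across and 56 mm high, standing beside the sheet. Origin at the centre of its underside. To be left alone.
- tape: Roll of black tape lying flat, 68 mm across, 19 mm high, beside the sheet. Origin at the centre of its underside. To be left alone.
- pliers: Pliers with one red and one blue handle, lying flat, 165 mm long, 60 mm wide, 14 mm high, well off to the right. Origin at the bench under the pivot, jaws towards its +x. To be left alone.
- cutter: Scoring cutter with an orange handle, lying flat, 165 mm long, 24 mm wide, 15 mm high, well off to the left. Origin at the bench under the handle, blade towards its +x. To be left alone.
There are look-alikes about, which are no part of the job. Of the things shaped like the sheet, the white one is meant.

How it is judged:
At the end, for the whole second after the job is handed in: The sheet lies at rest, flat on the bench, with both ends of its score line within 5 mm of the bench's front edge, in or out (so 40 mm of the sheet overhangs, square to the edge) (x of score_left in the frame of bench_edge between -0.005 and 0.005 m and x of score_right in the frame of bench_edge between -0.005 and 0.005 m and x of sheet in the frame of bench_edge below 0 m and angle between sheet's own z axis and vertical below 0.03 rad and height (world z) of sheet between -0.003 and 0.003 m and linear speed of sheet below 0.005 m/s); the robot touches nothing.
It fails at once if the sheet was lifted, tipped or dropped off the edge (height (world z) of sheet above 0.01 m or angle between sheet's own z axis and vertical above 0.12 rad or height (world z) of sheet below -0.02 m).
It fails at once if the sheet was pushed with the arm or the gripper's body instead of the fingers (contact force between the arm and sheet above 2 N).
It fails at once if the jar was moved by more than 10 mm or tipped (distance of jar from where it was at the start of the episode above 0.01 m or angle between jar's own z axis and vertical above 0.2 rad).
It fails at once if the tape roll was moved by more than 10 mm (distance of tape from where it was at the start of the episode above 0.01 m).
It fails at once if the pliers or the cutter were moved by more than 10 mm (distance of any of pliers, cutter from where it was at the start of the episode above 0.01 m).
It also fails if it takes over 35 s, if anything falls off the work surface, if the arm or the gripper's body presses on something with over 40 N, if the wrist force passes 120 N, or if a joint passes its speed limit or range.

## Robot

A 7-joint arm with a two-finger parallel gripper is mounted at the origin on the work surface. World frame = base frame: x ahead of the robot, y to its left, z up, the work surface at z = 0. Lengths are in m, angles in rad, forces in N, time in s.
With the tool pointing down it reaches from about 0.4 to 0.9 m from the base axis. Payload 5.6 kg.
Tool frame: the origin (TCP) lies at the very end of the fingers, on their centre line; the grasp point (between the pads) lies 19 mm behind it; z points along the fingers, y is the line along which they close (so a half turn about z gives the same grasp; the last joint's range is limited). The gripper opens to 92 mm and grips with 3 to 60 N. Pads are 20 mm wide; open, the fingers measure 128 mm over their backs; the gripper's body (75 mm by 189 mm) begins 69 mm behind the grasp point.
Start: joints at [1.095, 0.468, -0.012, 1.603, 0.006, 1.071, -0.056], TCP at [0.273, -0.59, 0.19] pointing down, gripper open.
Joint ranges: [-2.53, 2.53], [-0.31, 2.02], [-1.57, 1.55], [0.28, 2.44], [-1.29, 4.43], [0.15, 1.84], [-2.92, 2.92]. Speed limits (rad/s): [2.57, 2.57, 3.14, 3.14, 3.14, 3.14, 3.14].

## Interface

Orientations are given as a 3x3 rotation matrix whose columns are the frame's x, y, z axes.
In Python, from rig import sensors, eyes, ticket gives the robot as it stands. The module is installed in compiled form; this text tells all that it offers.
- The arm moves only by the shell command python3 -m inch 'ROWS' [OPENING] [FORCE]. ROWS is JSON, a list of rows, each a list of 2 entries, a list of its own where there are three numbers: the shift along the tool's x, y, z in cm, then the turn, a rotation vector about the tool's x, y, z in degrees. A call has 1 to 20 rows; each row is the pose to reach, as a shift and turn from the pose commanded when the call began, along the tool's axes at that moment; what a row does not reach only later rows make up. A row lasts 1/12 s, in which the tool goes at most 41.7 mm and 7.16 degrees, less where a joint would pass 70% of its speed; a pose out of reach is approached as far as the arm can. A call with a gripper value outside its range is refused whole. OPENING is the opening, from 0 (shut) to 1 (fully open), set as the call begins (- or left out, the last holds). The fingers move at their own pace and stop on an object; FORCE is the grip in N (left out, the last holds). Time passes only in rows, so rows that repeat a pose let the fingers close. It gives the time, the measured TCP pose, the force, the opening and the grip force at its end, in the units of the state.
- sensors.get_state(): the state, without advancing time (a new reading comes with each control period).
- eyes.camera(name): name is "scene" or "top" or "wrist"; returns a dict with "frame" (384x512x3 uint8, red, green, blue), "camera_matrix" (3x3 intrinsics, pixels), "T" (4x4, takes a point from camera to world coordinates). Camera axes: x right, y up, looking along -z (the intrinsics and any distortion apply to the point x, -y, -z); pixel columns grow to the right and rows downward; lengths in m; the calibration is good to about 2 mm. A picture is of the moment at which its call begins. There is no depth.
- ticket.close_job(): hands the job in; it is judged then, once.
The state is a dict: "t": time; "q": joint angles; "joint_vel": joint speeds; "effort": joint torques, N m; "ee_pos": TCP position; "ee_rot": TCP orientation; "wrist_force": force on the tool from outside, world axes, zero at the start; "ft_torque": the same for the moment, N m; "grip_width": finger opening in m; "gripper_force": force on a finger pad.
Only numpy, scipy, OpenCV 4.12 (cv2) and the standard library are available. Lean on these libraries where they do the work, as an engineer would, in place of code of your own. Each camera call takes 0.05 s, during which the arm holds its last target. There are 200 camera calls.

## Working session

There is one attempt and no reset: what is moved stays moved. The work goes in short steps, Python scripts to look and compute and a shell command to move; the robot and the scene stay as the last step left them, time stands still between calls to the robot, and variables do not carry over. Pictures are saved under pics/ and viewed, at most 10 in all, crops included, and the job is handed in when it is done.

```bash
mkdir -p pics; python3 - <<'E'
from rig import sensors,eyes
import cv2,numpy as np
ims=[]
for n in("top","scene"):
    c=eyes.camera(n);cv2.imwrite(f"pics/{n}0.png",c["frame"][:,:,::-1]);np.savez(f"{n}0.npz",**{k:c[k] for k in c})
    print(n,{k:v for k,v in c.items() if k!="frame"})
s=sensors.get_state();print(s)
E
```

```text
top {'camera_matrix': array([[393.67492615,   0.        , 256.75434161],
       [  0.        , 393.67492615, 183.32771683],
       [  0.        ,   0.        ,   1.        ]]), 'T': array([[ 1.78102335e-02,  9.97661147e-01, -6.59926599e-02,
         3.83855291e-01],
       [-9.99839898e-01,  1.78852208e-02,  5.45634155e-04,
         5.78770899e-03],
       [ 1.72465129e-03,  6.59723764e-02,  9.97819959e-01,
         1.19409545e+00],
       [ 0.00000000e+00,  0.00000000e+00,  0.00000000e+00,
         1.00000000e+00]])}
scene {'camera_matrix': array([[481.36799078,   0.        , 258.64190836],
       [  0.        , 481.36799078, 185.79915284],
       [  0.        ,   0.        ,   1.        ]]), 'T': array([[-0.79983349, -0.47143226,  0.37150775,  1.08359699],
       [ 0.60019564, -0.6223909 ,  0.50238906,  0.83498173],
       [-0.00561937,  0.62480492,  0.78076067,  1.3622534 ],
       [ 0.        ,  0.        ,  0.        ,  1.        ]])}
{'t': 0.1, 'q': array([ 1.09499115,  0.46828972, -0.01163536,  1.60351276,  0.0060145 ,
        1.07139096, -0.05630146]), 'joint_vel': array([-0.0003358 , -0.00069261, -0.00046893, -0.00305536,  0.00068966,
       -0.00133087,  0.00029311]), 'effort': array([ 6.63866813e-04, -5.21649349e+01, -1.25856537e-02, -2.44367498e+01,
       -5.67745941e-02,  1.40824626e-02,  6.04693673e-05]), 'ee_pos': array([ 0.27234139, -0.58958562,  0.18924302]), 'ee_rot': array([[ 9.07805323e-01,  4.19391134e-01, -7.56687690e-04],
       [ 4.19391802e-01, -9.07804294e-01,  1.37122882e-03],
       [-1.11843126e-04, -1.56215743e-03, -9.99998774e-01]]), 'wrist_force': array([ 0.84577659, -0.14882607,  0.39036519]), 'ft_torque': array([ 0.05605409, -0.00711534, -0.02268916]), 'gripper_force': 0.0, 'grip_width': 0.0919471342407489}
```

View pics/top0.png

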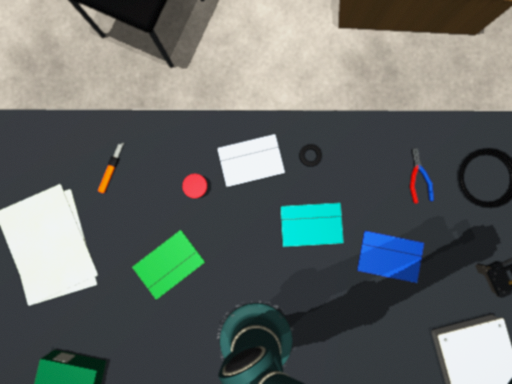

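View pics/scene0.png

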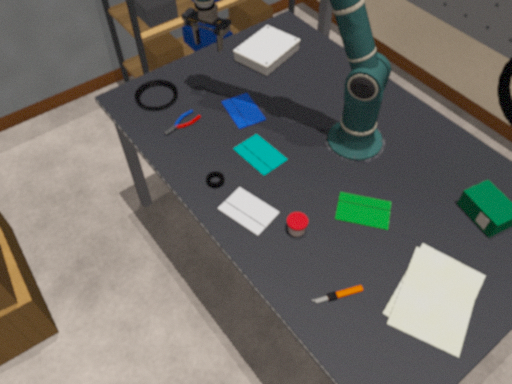

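The top view shows the bench edge at row ≈110. Things that could be taken for the sheet:
- White scored plate at (251,160).
- Paper stack at (45,245).
- White box at (475,350).
- Cyan, green and blue plates at (312,225), (168,265) and (391,257).

I choose the white one at (251,160), which has a dark line and lies between the jar (195,186) and the tape (311,155).

```bash
cat > h.py <<'E'
import numpy as np,cv2
def cast(c,uv,z):
    K,T=c["camera_matrix"],c["T"];uv=np.atleast_2d(uv).astype(float)
    d=np.c_[(uv[:,0]-K[0,2])/K[0,0],-(uv[:,1]-K[1,2])/K[1,1],-np.ones(len(uv))]@T[:3,:3].T
    o=T[:3,3];return o+d*((z-o[2])/d[:,2])[:,None]
def edge(c,cols,hi=200,r0=60,r1=130):
    g=cv2.cvtColor(c["frame"],cv2.COLOR_RGB2GRAY).astype(float);P=[]
    for u in cols:
        k=g[r0:r1,u]; 
        # subpixel crossing from dark bench upwards
        th=100
        for i in range(len(k)-1,0,-1):
            if k[i]<th<=k[i-1]: P.append((u,r0+i-(th-k[i])/(k[i-1]-k[i])));break
    W=cast(c,P,0);p=np.polyfit(W[:,1],W[:,0],1);r=W[:,0]-np.polyval(p,W[:,1])
    ok=abs(r)<.006;p=np.polyfit(W[ok,1],W[ok,0],1);return p,r[ok].std(),ok.mean()
def blob(c,m,near):
    n,l,s,ce=cv2.connectedComponentsWithStats(m.astype(np.uint8))
    ok=[i for i in range(1,n) if s[i,4]>60]
    i=min(ok,key=lambda i:np.hypot(*(ce[i]-near)));return (l==i).astype(np.uint8),ce[i],s[i]
def sheet(c,near,z=.006):
    f=c["frame"].astype(int);m,_,_=blob(c,cv2.morphologyEx(((f.min(2)>140)&(f.max(2)-f.min(2)<30)).astype(np.uint8),cv2.MORPH_CLOSE,np.ones((5,5))),near)
    cn=max(cv2.findContours(m,0,cv2.CHAIN_APPROX_NONE)[0],key=cv2.contourArea)[:,0]
    W=cast(c,cn,z)[:,:2].astype(np.float32)
    return cv2.minAreaRect(W),W
E
python3 - <<'E'
import numpy as np,cv2
from h import *
c=dict(np.load("top0.npz"));f=c["frame"]
print("edge x=a*y+b",edge(c,range(20,330,3)))
r,W=sheet(c,(251,160));print(r);print(cv2.boxPoints(r))
h=f.astype(int)
m=(h[:,:,0]>150)&(h[:,:,1]<80);_,ce,s=blob(c,m,(195,186));print("jar",cast(c,ce,.056),s)
m=(h.max(2)<28);_,ce,s=blob(c,m,(311,155));print("tape",cast(c,ce,.019),s)
for n,u in(("cut blade",(121,145)),("cut h",(102,190)),("pl",(415,150))):print(n,cast(c,u,.01))
cv2.imwrite("pics/crop0.png",cv2.resize(f[95:215,170:340,::-1],None,fx=4,fy=4,interpolation=cv2.INTER_CUBIC))
E
```

```text
edge x=a*y+b (array([-0.01466147,  0.68775658]), np.float64(0.00037414718823094187), np.float64(1.0))
((0.5332111120223999, 0.025432877242565155), (0.12352412939071655, 0.18298190832138062), 14.794703483581543)
[[ 0.45013383  0.0981193 ]
 [ 0.49685946 -0.07879622]
 [ 0.6162884  -0.04725354]
 [ 0.5695628   0.12966198]]
jar [[0.45020651 0.18661841 0.056     ]] [182 174  25  24 468]
tape [[ 0.07006449 -0.11012866  0.019     ]] [285 313  20  12 109]
cut blade [[0.57123769 0.41876728 0.01      ]]
cut h [[0.43370395 0.47035664 0.01      ]]
pl [[ 0.57207475 -0.47301045  0.01      ]]
```

View pics/crop0.png

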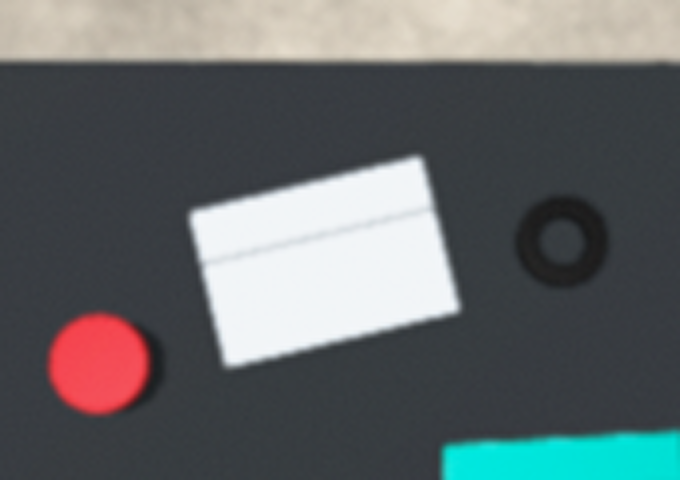

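The crop shows the white plate whole, with its score line one third in from the far edge (from (203,263) to (433,208) in the crop). The red jar is at (99,364) and the tape at (562,241). The size measures 123 x 183 mm against 120 x 180, so the sheet is at yaw 14.8° and the bench edge at 0.84°. I'm moving to above a point behind its near edge.

```bash
python3 -m inch '[[[10,-11.6,0],[0,0,3]],[[20,-23,0],[0,0,6]],[[30,-35,0],[0,0,8]],[[40.5,-46.5,0],[0,0,10]],[[40.5,-46.5,0],[0,0,10]],[[40.5,-46.5,0],[0,0,10]],[[40.5,-46.5,0],[0,0,10]],[[40.5,-46.5,0],[0,0,10]],[[40.5,-46.5,0],[0,0,10]],[[40.5,-46.5,0],[0,0,10]],[[40.5,-46.5,0],[0,0,10]],[[40.5,-46.5,0],[0,0,10]],[[40.5,-46.5,0],[0,0,10]],[[40.5,-46.5,0],[0,0,10]],[[40.5,-46.5,0],[0,0,10]],[[40.5,-46.5,0],[0,0,10]],[[40.5,-46.5,0],[0,0,10]],[[40.5,-46.5,0],[0,0,10]],[[40.5,-46.5,0],[0,0,10]],[[40.5,-46.5,0],[0,0,10]]]'
python3 - <<'E'
from rig import sensors,eyes
import cv2,numpy as np
from h import *
w=eyes.camera("wrist");np.savez("wrist1.npz",**w);cv2.imwrite("pics/w1.png",w["frame"][:,:,::-1])
print(sensors.get_state()["ee_rot"],w["camera_matrix"],w["T"])
E
```

```text
t: 1.77
ee_pos: [0.4449, 0.0003, 0.1899]
ee_rot: [[0.968, 0.253, -0.0], [0.253, -0.968, -0.0], [-0.001, 0.0, -1.0]]
wrist_force: [-0.0, 0.8, -0.2]
grip_width: 0.0918
gripper_force: 0.0
[[ 9.67513893e-01  2.52817746e-01 -2.34151817e-04]
 [ 2.52817643e-01 -9.67513866e-01 -3.97864089e-04]
 [-3.27132232e-04  3.25741323e-04 -9.99999893e-01]] [[336.25545443   0.         259.40443612]
 [  0.         336.25545443 193.19310267]
 [  0.           0.           1.        ]] [[ 2.53208372e-01  9.36882678e-01  2.41114844e-01  5.11227066e-01]
 [-9.67411503e-01  2.45034802e-01  6.38195072e-02  1.75526604e-02]
 [ 7.09862746e-04 -2.49416908e-01  9.68395943e-01  3.84004845e-01]
 [ 0.00000000e+00  0.00000000e+00  0.00000000e+00  1.00000000e+00]]
```

View pics/w1.png

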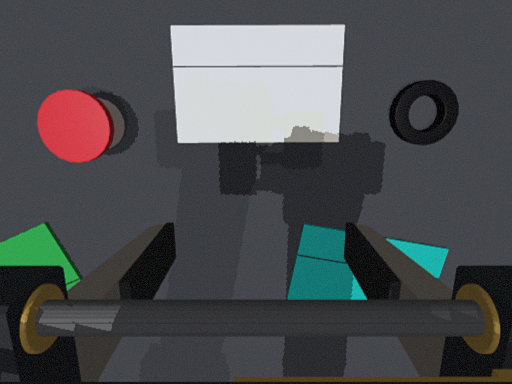

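The wrist view shows the sheet's near edge at row ≈143 (columns 177–339), the score line at row ≈66, the jar at (75,125) and the tape at (424,112). The fingers point at the middle of the near edge. The cyan plate's far corner is near (305,225).

```bash
python3 - <<'E'
import numpy as np
from h import *
c=dict(np.load("wrist1.npz"))
print("sheet FL FR NR NL scoreL scoreR\n",cast(c,[(171,25.5),(344.5,25.5),(339,142.5),(177.5,142.5),(173,66.5),(343,66.5)],.006))
print("cyan",cast(c,[(305,225),(448,247)],.003),"tape",cast(c,(424,112),.019),"jar",cast(c,(75,126),.056))
t=dict(np.load("top0.npz"));print("top cyan",cast(t,[(281,206),(342,203)],.003),cast(t,(310.5,155.3),.019))
E
```

```text
sheet FL FR NR NL scoreL scoreR
 [[ 0.5664059   0.12570801  0.006     ]
 [ 0.61162492 -0.04694948  0.006     ]
 [ 0.49621886 -0.07860919  0.006     ]
 [ 0.45053542  0.0959816   0.006     ]
 [ 0.52788186  0.11612807  0.006     ]
 [ 0.57344408 -0.05789279  0.006     ]]
cyan [[ 0.39209026 -0.07043907  0.003     ]
 [ 0.40899925 -0.24749254  0.003     ]] tape [[ 0.54993698 -0.15219211  0.019     ]] jar [[0.44915668 0.18360513 0.056     ]]
top cyan [[ 0.39531163 -0.06932087  0.003     ]
 [ 0.40765385 -0.2536103   0.003     ]] [[ 0.54889942 -0.15490186  0.019     ]]
```

Wrist and top agree to within 4 mm, and the cyan plate (x<0.41) is clear of the fingers' landing spot. I'm lowering now, then pushing with both fingertips while turning.

```bash
python3 -m inch '[[[0,0,4],[0,0,0]],[[0,0,8],[0,0,0]],[[0,0,12],[0,0,0]],[[0,0,15],[0,0,0]],[[0,0,17],[0,0,0]],[[0,0,18],[0,0,0]],[[0,0,18.4],[0,0,0]],[[0,0,18.7],[0,0,0]],[[0,0,18.7],[0,0,0]],[[0,0,18.7],[0,0,0]]]'
```

```text
t: 2.65
ee_pos: [0.4463, 0.0018, 0.0041]
ee_rot: [[0.967, 0.255, 0.002], [0.255, -0.967, -0.0], [0.002, 0.001, -1.0]]
wrist_force: [-0.0, -0.8, -0.7]
grip_width: 0.0917
gripper_force: 0.0
```

```bash
python3 -m inch '[[[0.7,0,0.1],[0,0,0]],[[1.4,0,0.1],[0,0,0]],[[2,0,0.1],[0,0,0]],[[2.7,0,0.1],[0,0,0.9]],[[3.5,0,0.1],[0,0,1.8]],[[4.2,0.1,0.1],[0,0,2.8]],[[5,0.1,0.1],[0,0,3.7]],[[5.7,0.2,0.1],[0,0,4.6]],[[6.5,0.3,0.1],[0,0,5.5]],[[7.2,0.4,0.1],[0,0,6.4]],[[8,0.5,0.1],[0,0,7.4]],[[8.7,0.6,0.1],[0,0,8.3]],[[9.5,0.8,0.1],[0,0,9.2]],[[10.2,0.9,0.1],[0,0,10.1]],[[11,1.1,0.1],[0,0,11]],[[11.7,1.3,0.1],[0,0,12]],[[12.5,1.5,0.1],[0,0,12.9]],[[13,1.6,0.1],[0,0,13.8]],[[13.2,1.7,0.1],[0,0,13.8]],[[13.2,1.7,0.1],[0,0,13.8]]]'
python3 - <<'E'
from rig import sensors,eyes
import cv2,numpy as np
a=[]
for n in("wrist","top"):
    w=eyes.camera(n);np.savez(n+"2.npz",**w);a.append(w["frame"])
t=cv2.resize(a[1][80:224,150:342],(512,384),interpolation=2)
cv2.imwrite("pics/w2.png",cv2.resize(np.hstack([a[0],t])[:,:,::-1],(800,300),interpolation=3))
print(sensors.get_state()["ee_pos"])
E
```

```text
t: 4.32
ee_pos: [0.5776, 0.0191, 0.002]
ee_rot: [[1.0, 0.017, 0.0], [0.017, -1.0, -0.0], [0.0, 0.0, -1.0]]
wrist_force: [0.2, 0.2, 0.5]
grip_width: 0.0919
gripper_force: 0.0
[0.57680521 0.01909168 0.0019089 ]
```

View pics/w2.png

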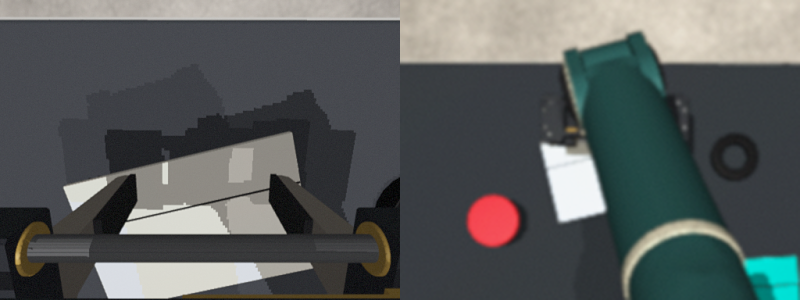

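The sheet seems to have kept its yaw, with the fingers over it rather than behind it. I'm checking the sheet pose and where the fingertips appear.

```bash
python3 - <<'E'
import numpy as np
from h import *
def proj(c,p):
    T=c["T"];q=T[:3,:3].T@(np.array(p)-T[:3,3]);q=q*[1,-1,-1];r=c["camera_matrix"]@q;return r[:2]/r[2]
k=1.28
for n,tcp,R in(("wrist1",[.4449,.0003,.19],np.array([[.968,.253,0],[.253,-.968,0],[0,0,-1]])),("wrist2",[.577,.019,.002],np.array([[1,.017,0],[.017,-1,0],[0,0,-1]]))):
    c=dict(np.load(n+".npz"))
    print(n,c["T"][:3,3],"TCP px",proj(c,tcp),"tips",[proj(c,tcp+R@[0,s,0]) for s in(-.046,.046)],"frontcorner",[proj(c,tcp+R@[.01,s,0]) for s in(-.046,.046)])
print("FL FR",cast(c,[(64*k,186*k),(292*k,132*k),(313*k,268*k),(170*k,298*k)],.006), "bench edge",cast(c,[(50*k,20.5*k),(300*k,20*k)],0))
E
```

```text
wrist1 [0.51122707 0.01755266 0.38400484] TCP px [259.00765159 222.69006673] tips [array([183.49090923, 222.68294419]), array([334.4981215 , 222.69718679])] frontcorner [array([182.56093625, 206.9526508 ]), array([335.42930716, 206.97260894])]
wrist2 [0.64612481 0.01977209 0.19610705] TCP px [258.51875471 223.80937389] tips [array([183.11851349, 223.76472763]), array([333.89833455, 223.85400792])] frontcorner [array([182.19530205, 208.06868814]), array([334.82516291, 208.16341757])]
FL FR [[ 0.56742898  0.12555685  0.006     ]
 [ 0.61281918 -0.04645911  0.006     ]
 [ 0.49699197 -0.07608674  0.006     ]
 [ 0.4643608   0.04495876  0.006     ]] bench edge [[ 0.68595633  0.12474308  0.        ]
 [ 0.68932202 -0.04607542  0.        ]]
```

```bash
python3 - <<'E'
import numpy as np,cv2
a=np.load("wrist2.npz")["frame"]
cv2.imwrite("pics/w2c.png",cv2.resize(a[150:340,90:410,::-1],None,fx=2.5,fy=2.5,interpolation=2))
E
```

```text
(no output)
```

View pics/w2c.png

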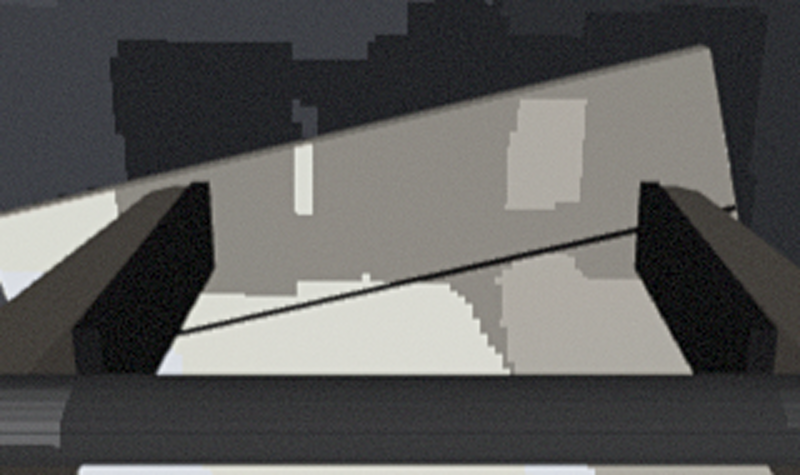

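The pad tip's front edges sit at full-image pixels (174,223) and (345,223), about 20 mm higher than the reported TCP should appear. So the fingers passed over the sheet without touching it. I'll work out the true tip height.

```bash
python3 - <<'E'
import numpy as np
c=dict(np.load("wrist2.npz"))
from scipy.optimize import least_squares
def proj(p):
    T=c["T"];q=T[:3,:3].T@(np.array(p)-T[:3,3]);q=q*[1,-1,-1];r=c["camera_matrix"]@q;return r[:2]/r[2]
R=np.array([[1,.017,0],[.017,-1,0],[0,0,-1]]);t=np.array([.577,.019,.002])
obs=[(174,223),(175.2,257),(346,223),(345,257)]
pts=[(.01,-.046),(-.01,-.046),(.01,.046),(-.01,.046)]
f=lambda v:np.ravel([proj(t+R@[x+v[0],y,-v[1]])-o for (x,y),o in zip(pts,obs)])
s=least_squares(f,[0,0]);print("tip forward, height above reported TCP",s.x,s.fun)
E
```

```text
tip forward, height above reported TCP [-0.00052359  0.0248262 ] [-2.11453482 -0.37415765 -0.97365635  0.28486919 -1.06872903 -0.27133708
 -2.41201956  0.37430231]
```

```bash
python3 -m inch '[[[0,0,-1.5],[0,0,0]],[[0,0,-3],[0,0,0]],[[-3,0.4,-3],[0,0,-4]],[[-6.5,0.8,-3],[0,0,-8]],[[-10,1.2,-3],[0,0,-12]],[[-13.2,1.5,-3],[0,0,-13.8]],[[-13.2,1.5,-3],[0,0,-13.8]],[[-13.2,1.5,-3],[0,0,-13.8]],[[-13.2,1.5,-2],[0,0,-13.8]],[[-13.2,1.5,-1],[0,0,-13.8]],[[-13.2,1.5,0],[0,0,-13.8]],[[-13.2,1.5,0],[0,0,-13.8]],[[-13.2,1.5,0],[0,0,-13.8]]]'
```

```text
t: 5.5
ee_pos: [0.445, 0.0022, 0.0008]
ee_rot: [[0.967, 0.256, -0.003], [0.256, -0.967, 0.0], [-0.002, -0.001, -1.0]]
wrist_force: [0.1, 0.1, -0.3]
grip_width: 0.092
gripper_force: 0.0
```

```bash
python3 -m inch '[[[0,0,0.5],[0,0,0]],[[0,0,1],[0,0,0]],[[0,0,1.3],[0,0,0]],[[0,0,1.5],[0,0,0]],[[0,0,1.5],[0,0,0]],[[0,0,1.5],[0,0,0]]]'
```

```text
t: 6.0
ee_pos: [0.4455, 0.0019, -0.013]
ee_rot: [[0.967, 0.255, -0.0], [0.255, -0.967, -0.0], [-0.0, 0.0, -1.0]]
wrist_force: [0.8, -0.5, 0.1]
grip_width: 0.0921
gripper_force: 0.0
```

```bash
python3 -m inch '[[[0,0,0.1],[0,0,0]],[[0,0,0.2],[0,0,0]],[[0,0,0.2],[0,0,0]]]'
```

```text
t: 6.25
ee_pos: [0.4455, 0.0018, -0.0149]
ee_rot: [[0.967, 0.255, 0.0], [0.255, -0.967, -0.0], [0.0, 0.0, -1.0]]
wrist_force: [0.9, 0.3, 0.5]
grip_width: 0.0922
gripper_force: 0.0
```

```bash
python3 -m inch '[[[0,0,0.1],[0,0,0]],[[0,0,0.1],[0,0,0]]]'
```

```text
t: 6.42
ee_pos: [0.4455, 0.0018, -0.016]
ee_rot: [[0.967, 0.255, -0.0], [0.255, -0.967, -0.0], [-0.0, 0.0, -1.0]]
wrist_force: [1.0, 0.7, -0.0]
grip_width: 0.0921
gripper_force: 0.0
```

The reported height is -16 mm with no contact, so the height offset is real. I'll probe down to the bench in 1 mm steps.

```bash
for i in 1 ; do python3 -m inch '[[[0,0,0.1],[0,0,0]],[[0,0,0.1],[0,0,0]]]' | grep -E 'ee_pos|force'; done
```

```text
ee_pos: [0.4454, 0.0018, -0.017]
wrist_force: [-0.4, -0.1, 0.4]
gripper_force: 0.0
```

```bash
python3 -m inch '[[[0,0,0.1],[0,0,0]],[[0,0,0.1],[0,0,0]]]' | grep -E 'ee_pos|force'
```

```text
ee_pos: [0.4454, 0.0018, -0.0181]
wrist_force: [0.5, 0.2, -0.4]
gripper_force: 0.0
```

```bash
python3 -m inch '[[[0,0,0.1],[0,0,0]],[[0,0,0.1],[0,0,0]]]' | grep -E 'ee_pos|force'
```

```text
ee_pos: [0.4454, 0.0018, -0.0191]
wrist_force: [-0.7, 0.1, -0.3]
gripper_force: 0.0
```

```bash
python3 -m inch '[[[0,0,0.1],[0,0,0]],[[0,0,0.1],[0,0,0]]]' | grep -E 'ee_pos|force'
```

```text
ee_pos: [0.4454, 0.0019, -0.0201]
wrist_force: [-0.2, 0.2, 0.6]
gripper_force: 0.0
```

```bash
python3 -m inch '[[[0,0,0.1],[0,0,0]],[[0,0,0.1],[0,0,0]]]' | grep -E 'ee_pos|force'
```

```text
ee_pos: [0.4454, 0.0019, -0.0211]
wrist_force: [-0.2, 0.5, 0.3]
gripper_force: 0.0
```

```bash
python3 -m inch '[[[0,0,0.1],[0,0,0]],[[0,0,0.1],[0,0,0]]]' | grep -E 'ee_pos|force'
```

```text
ee_pos: [0.4454, 0.0019, -0.0221]
wrist_force: [0.4, -0.1, -0.6]
gripper_force: 0.0
```

```bash
python3 - <<'E'
from rig import eyes
import cv2,numpy as np
w=eyes.camera("wrist");np.savez("wrist3.npz",**w)
cv2.imwrite("pics/w3.png",cv2.resize(w["frame"][80:280,90:430,::-1],None,fx=2.3,fy=2.3,interpolation=2))
E
```

```text
(no output)
```

View pics/w3.png

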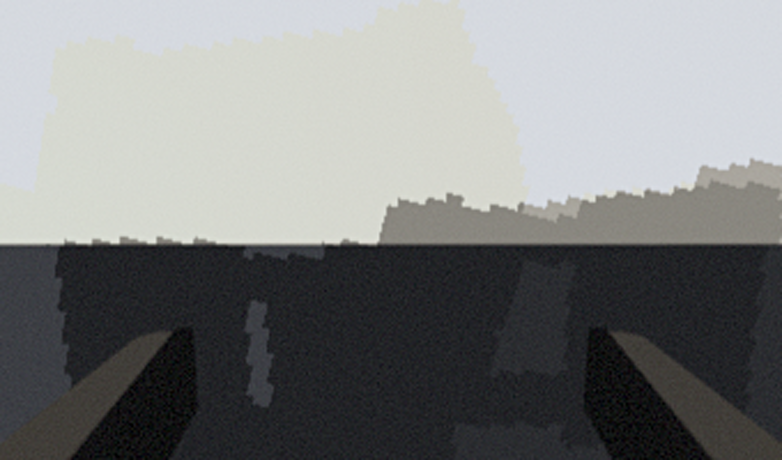

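The crop shows the sheet's near edge at crop row 245, parallel to the fingers. The tips are behind it at row ≈327 and close to the bench. I'll probe a little further.

```bash
python3 -m inch '[[[0,0,0.1],[0,0,0]],[[0,0,0.1],[0,0,0]]]' | grep -E 'ee_pos|force'
```

```text
ee_pos: [0.4454, 0.0018, -0.023]
wrist_force: [1.0, 0.2, 0.3]
gripper_force: 0.0
```

```bash
python3 -m inch '[[[0,0,0.1],[0,0,0]],[[0,0,0.1],[0,0,0]]]' | grep -E 'ee_pos|force'
```

```text
ee_pos: [0.4455, 0.0019, -0.024]
wrist_force: [0.3, -0.5, 0.6]
gripper_force: 0.0
```

```bash
python3 -m inch '[[[0,0,0.1],[0,0,0]],[[0,0,0.1],[0,0,0]]]' | grep -E 'ee_pos|force'
```

```text
ee_pos: [0.4456, 0.0018, -0.0241]
wrist_force: [-2.7, -0.2, 13.8]
gripper_force: 6.5
```

The fingers touch the bench at reported z = -24.1 mm. I'll raise them 3 mm, so the tips ride about 2 mm up, and push as planned to a point short of the goal.

```bash
python3 -m inch '[[[0,0,-0.3],[0,0,0]],[[0.7,0,-0.3],[0,0,0]],[[1.4,0,-0.3],[0,0,0]],[[2,0,-0.3],[0,0,0]],[[2.7,0,-0.3],[0,0,0.9]],[[3.5,0,-0.3],[0,0,1.8]],[[4.2,0.1,-0.3],[0,0,2.8]],[[5,0.1,-0.3],[0,0,3.7]],[[5.7,0.2,-0.3],[0,0,4.6]],[[6.5,0.3,-0.3],[0,0,5.5]],[[7.2,0.4,-0.3],[0,0,6.4]]]'; python3 -m inch '[[[0.8,0,0],[0,0,1]],[[1.5,0,0],[0,0,1.9]],[[2.3,0.1,0],[0,0,2.8]],[[3,0.2,0],[0,0,3.7]],[[3.8,0.3,0],[0,0,4.6]],[[4.4,0.4,0],[0,0,5.6]],[[5,0.4,0],[0,0,6.5]],[[5.4,0.5,0],[0,0,7.4]],[[5.8,0.5,0],[0,0,7.4]],[[5.8,0.5,0],[0,0,7.4]]]'
python3 - <<'E'
from rig import eyes
import cv2,numpy as np
w=eyes.camera("wrist");np.savez("wrist4.npz",**w)
cv2.imwrite("pics/w4.png",w["frame"][:,:,::-1])
E
```

```text
t: 8.88
ee_pos: [0.5171, 0.0166, -0.022]
ee_rot: [[0.99, 0.145, 0.0], [0.145, -0.99, 0.0], [0.0, -0.0, -1.0]]
wrist_force: [-1.1, 0.3, -1.3]
grip_width: 0.0918
gripper_force: 0.4
t: 9.72
ee_pos: [0.5753, 0.0199, -0.0219]
ee_rot: [[1.0, 0.017, 0.001], [0.017, -1.0, 0.0], [0.001, -0.0, -1.0]]
wrist_force: [0.0, 0.3, 0.5]
grip_width: 0.0922
gripper_force: 0.0
```

View pics/w4.png

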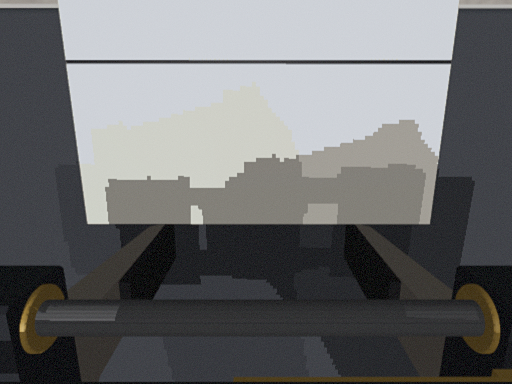

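The sheet now follows the fingers. Its near edge is at row 223, touching the tips, and the score line is at row 62 (columns 67–451). The bench edge shows at row ≈8 on both sides. I'll measure what is left.

```bash
cat > m.py <<'E'
import sys,numpy as np,cv2
from h import *
def meas(c,lcols,ecols,lr,er,r0=0,r1=None):
    g=cv2.cvtColor(c["frame"],cv2.COLOR_RGB2GRAY).astype(float)
    L=[]
    for u in lcols:
        k=g[lr[0]:lr[1],u];w=np.clip(np.median(k)-k-20,0,None);L.append((u,lr[0]+(w*np.arange(len(k))).sum()/w.sum()))
    E=[]
    for u in ecols:
        k=g[er[0]:er[1],u];d=np.clip(-(k[1:]-k[:-1])-8,0,None)   # light -> dark going down
        if d.sum()>0:E.append((u,er[0]+.5+(d*np.arange(len(d))).sum()/d.sum()))
    A=cast(c,L,.006);B=cast(c,E,0)
    pl=np.polyfit(A[:,1],A[:,0],1);pe=np.polyfit(B[:,1],B[:,0],1)
    print("score x=a*y+b",pl,"edge",pe,"res",np.std(A[:,0]-np.polyval(pl,A[:,1])),np.std(B[:,0]-np.polyval(pe,B[:,1])),"rows",L[0],L[-1],E[0],E[-1])
    return pl,pe,A
E
python3 - <<'E'
from m import *
c=dict(np.load("wrist4.npz"))
pl,pe,A=meas(c,range(75,446,10),list(range(3,52,4))+list(range(464,510,4)),(54,70),(1,18))
e=cast(c,[(67,62),(451,62)],.006)[:,:2]
for n,y in(("L",e[0,1]),("R",e[1,1])):
    print(n,y,"short by mm",(np.polyval(pe,y)-np.polyval(pl,y))*1e3)
print(np.hypot(*(e[0]-e[1])),"top-edge est",np.polyval([-.01466,.68776],e[:,1]))
E
```

```text
score x=a*y+b [-0.01692932  0.66442985] edge [-0.0170236   0.68854033] res 2.0170266633936045e-05 1.5095165344287822e-05 rows (75, np.float64(61.30753138075314)) (445, np.float64(61.554)) (3, np.float64(7.56140350877193)) (508, np.float64(7.901960784313726))
L 0.1101666497405751 short by mm 24.100095391147658
R -0.0680709060489532 short by mm 24.116900825228104
0.17826567828342876 top-edge est [0.68614496 0.68875792]
```

```bash
python3 -m inch '[[[0.3,0,0],[0,0,0]],[[0.6,0,0],[0,0,0]],[[0.9,0,0],[0,0,0]],[[1.2,0,0],[0,0,0]],[[1.5,0,0],[0,0,0]],[[1.7,0,0],[0,0,0]],[[1.9,0,0],[0,0,0]],[[2,0,0],[0,0,0]],[[2.1,0,0],[0,0,0]],[[2.2,0,0],[0,0,0]],[[2.2,0,0],[0,0,0]],[[2.2,0,0],[0,0,0]]]'
python3 - <<'E'
from rig import eyes
from m import *
c=eyes.camera("wrist");np.savez("wrist5.npz",**c);cv2.imwrite("pics/w5.png",c["frame"][:,:,::-1])
E
```

```text
t: 10.77
ee_pos: [0.5965, 0.0203, -0.0219]
ee_rot: [[1.0, 0.017, 0.0], [0.017, -1.0, 0.0], [0.0, -0.0, -1.0]]
wrist_force: [-0.6, -0.7, 0.3]
grip_width: 0.0919
gripper_force: 0.2
```

View pics/w5.png

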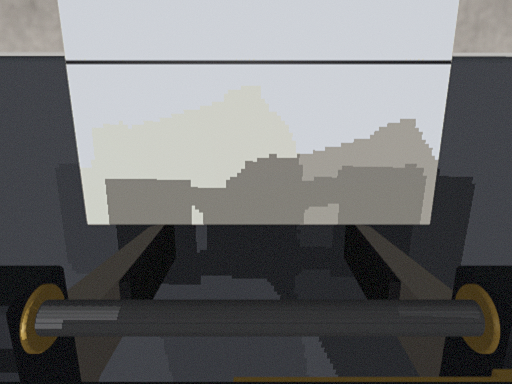

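The score line is at row 62 and square to the bench. The bench edge is at row ≈55, with a thin bright band just above it, so I'll check the grey profile there.

```bash
python3 - <<'E'
from m import *
c=dict(np.load("wrist5.npz"))
g=cv2.cvtColor(c["frame"],cv2.COLOR_RGB2GRAY)
for u in(20,40,480,500):print(u,g[46:62,u])
pl,pe,A=meas(c,range(75,446,10),list(range(3,52,4))+list(range(464,510,4)),(56,69),(53,62))
for y in(.11,-.07):print("short mm",(np.polyval(pe,y)-np.polyval(pl,y))*1e3)
print("rows 49..56 x",[(r,round(cast(c,(30,r),0)[0,0],4)) for r in range(49,58)])
c=dict(np.load("top0.npz"));g=cv2.cvtColor(c["frame"],cv2.COLOR_RGB2GRAY);print(g[104:116,200],g[104:116,300],[(r,round(cast(c,(200,r),0)[0,0],4)) for r in(109,110,111,112)])
E
```

```text
20 [169 169 167 169 170 171 178 182 186 172  70  50  62  58  62  67]
40 [168 171 167 168 165 171 178 184 188 170  67  45  54  61  62  67]
480 [169 166 164 166 162 162 166 187 187 178 110  49  51  61  60  62]
500 [167 167 166 167 167 168 172 185 186 176 113  52  52  56  61  62]
score x=a*y+b [-0.01799999  0.68553156] edge [-0.01706409  0.68897044] res 4.470027289745098e-06 2.682477377742014e-05 rows (75, np.float64(61.82304526748971)) (445, np.float64(61.81781376518219)) (3, np.float64(55.55042016806723)) (508, np.float64(56.25))
short mm 3.5418307774743862
short mm 3.3733700416669343
rows 49..56 x [(49, np.float64(0.6896)), (50, np.float64(0.6892)), (51, np.float64(0.6888)), (52, np.float64(0.6883)), (53, np.float64(0.6879)), (54, np.float64(0.6874)), (55, np.float64(0.687)), (56, np.float64(0.6865)), (57, np.float64(0.6861))]
[184 188 190 191 192 173 113  66  59  62  60  61] [200 203 204 206 202 178 121  72  61  59  58  60] [(109, np.float64(0.6889)), (110, np.float64(0.6858)), (111, np.float64(0.6827)), (112, np.float64(0.6795))]
```

That is edge sharpening, so the edge itself is at row 55.6. The line is 3.5 mm short at both ends.

```bash
python3 -m inch '[[[0.1,0,0],[0,0,0]],[[0.2,0,0],[0,0,0]],[[0.3,0,0],[0,0,0]],[[0.35,0,0],[0,0,0]],[[0.35,0,0],[0,0,0]],[[0.35,0,0],[0,0,0]]]'
python3 - <<'E'
from rig import eyes
from m import *
c=eyes.camera("wrist")
pl,pe,A=meas(c,range(75,446,10),list(range(3,52,4))+list(range(464,510,4)),(56,69),(57,72))
for y in(.11,-.07):print("short mm",(np.polyval(pe,y)-np.polyval(pl,y))*1e3)
E
```

```text
t: 11.32
ee_pos: [0.5999, 0.0203, -0.0219]
ee_rot: [[1.0, 0.017, 0.0], [0.017, -1.0, 0.0], [0.0, 0.0, -1.0]]
wrist_force: [-1.0, 0.8, -0.5]
grip_width: 0.0923
gripper_force: 0.4
score x=a*y+b [-0.01798582  0.68899273] edge [-0.01650104  0.68902636] res 4.452207624984819e-06 2.2979517841218438e-05 rows (75, np.float64(61.82911392405063)) (445, np.float64(61.8238747553816)) (3, np.float64(62.892857142857146)) (508, np.float64(63.67796610169491))
short mm 0.19695829201238357
short mm -0.07030236091409847
```

Within 0.2 mm at both ends. I'm withdrawing: straight back, then up, then aside.

```bash
python3 -m inch '[[[-0.5,0,0],[0,0,0]],[[-1.5,0,0],[0,0,0]],[[-3,0,0],[0,0,0]],[[-4,0,0],[0,0,0]],[[-4,0,-3],[0,0,0]],[[-4,0,-7],[0,0,0]],[[-4,0,-11],[0,0,0]],[[-6,0,-15],[0,0,0]],[[-9,0,-18],[0,0,0]],[[-11,0,-20],[0,0,0]],[[-11,0,-20],[0,0,0]],[[-11,0,-20],[0,0,0]]]'
python3 - <<'E'
from rig import eyes
from m import *
c=eyes.camera("wrist");np.savez("wrist6.npz",**c);t=eyes.camera("top");s=eyes.camera("scene")
cv2.imwrite("pics/w6.png",cv2.resize(np.hstack([c["frame"],s["frame"]])[:,:,::-1],(800,300),interpolation=3))
E
```

```text
t: 12.37
ee_pos: [0.4901, 0.0182, 0.1797]
ee_rot: [[1.0, 0.017, 0.004], [0.017, -1.0, -0.001], [0.004, 0.001, -1.0]]
wrist_force: [-0.4, -0.1, 0.4]
grip_width: 0.0918
gripper_force: 0.0
```

View pics/w6.png

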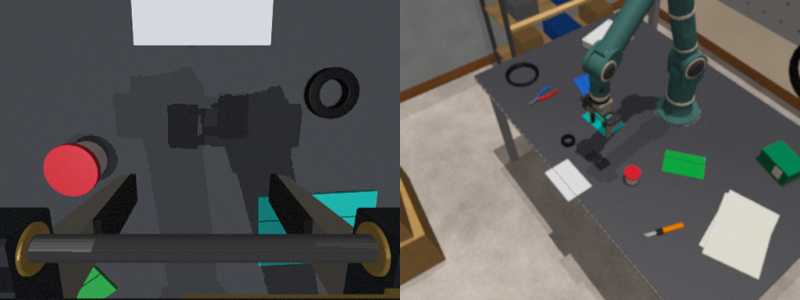

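The hand is clear, the sheet lies square over the edge, and the jar, tape, pliers and cutter look undisturbed. I'll check the near edge numerically (it should be 80 mm inside the bench edge), then hand in.

```bash
python3 - <<'E'
from m import *
from rig import ticket
c=dict(np.load("wrist6.npz"));g=cv2.cvtColor(c["frame"],cv2.COLOR_RGB2GRAY).astype(float)
E=[]
for u in range(180,340,8):
    d=np.clip(g[45:70,u][:-1]-g[45:70,u][1:]-8,0,None);E.append((u,45.5+(d*np.arange(24)).sum()/d.sum()))
B=cast(c,E,.006);p=np.polyfit(B[:,1],B[:,0],1);gap=[(np.polyval([-.0168,.6889],y)-np.polyval(p,y))*1e3 for y in(.11,-.07)]
print("inside edge mm",gap)
if all(abs(v-80)<4 for v in gap): print(ticket.close_job())
E
```

```text
inside edge mm [np.float64(80.49689960793305), np.float64(80.25906956875872)]
the job is handed in; nothing more can be done
None
```

The job is handed in: the white sheet lies flat with its score line measured within about 0.5 mm of the bench's front edge at both ends, the hand is clear, and the jar, tape, pliers and cutter look undisturbed (the verdict was not shown to me).

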